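# Close up the sieve stack on the shaker and set its amplitude

### The job

Get the sieve shaker ready for a sample. Nest the orange sieve on top of the blue one and push the stack down until both are fully home, the blue one in the pan and the orange one in the blue one, square and with no gap; the seals are snug and the deck is sprung, so push firmly, but never violently. Turn the amplitude dial so that its white pointer line is at the red tick, and leave everything else on the bench where it is.

Things in the scene. Friction and masses are not known exactly. Their poses are not given: they have to be found in the camera images.
- shaker: sieve shaker fixed to the bench: white housing 210 (x) x 340 (y) x 87 mm high, blue stripe. Origin under its centre, on the bench; z up; front (-x) faces the robot. On its +y half a round steel deck (120 mm across, top 107 mm above the bench) floats on springs: it sinks up to 11 mm under a push, then stops firm, and comes back up. On its -y half is the flat grey control panel with the dial
- pan_rim (a point): centre of the receiver pan's open mouth, at rim height, 142 mm above the bench and 90 mm to +y of the shaker's origin while the deck is not pushed. The pan is a round steel cup with a black lip, clipped to the sprung deck and moving up and down with it: 66 mm outside, 60 mm bore, 35 mm high
- sieve_blue: fine sieve, blue lip, loosely set in the pan's mouth, about 7 mm proud. Origin: centre of its underside, z up its axis. All sieves are alike: round steel, 42 mm high, 130 g. The lower 12 mm is a skirt of 57 mm diameter; there a shoulder begins the frame, 66 mm outside, 60 mm bore, wall 3 mm; mesh floor 14 mm above the origin. Home = shoulder on the rim below, origin 12 mm under that rim
- sieve_blue_rim (a point): centre of the blue sieve's mouth, 42 mm above its origin. In a closed stack each sieve's origin is 30 mm above the one below. A black rubber seal rings each skirt 8 mm above its origin: the skirt enters freely for 5 mm (1.5 mm play all round), then the sieve rests on its seal; the last 7 mm need a push and it stays where it is pushed
- sieve_orange: coarse sieve with an orange lip, standing upright on the bench; same make and sizes as the blue one, origin at the centre of its underside, z up
- sieve_orange_rim (a point): centre of the orange sieve's mouth at rim height, 42 mm above its origin. A joint closes under a push of about 12 N, which the deck only resists once it has sunk some 7 mm; pushing the top sieve closes both joints. Push evenly about the middle (say a fingertip on each side of the rim): a push on one side only cocks the sieve
- sieve_green: spare sieve with a green lip standing on the bench, same make; not needed, leave it. Origin at the centre of its underside
- dial (a joint): angle of the black amplitude dial (rad), 0 to 4.71, growing as it turns clockwise seen from above; the red tick is at 2.356, where the white pointer line points to the shaker's +x (away from the robot). At 0 the pointer lies 135 deg counter-clockwise (seen from above) of the shaker's +x. Stiff (0.06 N m): it stays where it is left
- dial_grip (a point): the dial's grip point, on its axis, 31 mm above the knob's underside, 124 mm above the bench. The knob is a disc 48 mm across and 8 mm high with an upright bar across it: 46 mm long, 14 mm wide, its top 38 mm above the knob's underside. The bar lies along this point's x axis, and the white pointer line on top of it points to the point's -x; point z up
- jar: glass sample jar with a black lid, 58 mm diameter, 72 mm high, origin at the centre of its underside; leave it
- brush: mesh brush with a wooden handle, 170 mm long, lying on the bench, origin under its middle; leave it
- scoop: steel sample scoop, 180 mm long, lying on the bench, origin under its middle; leave it
- dish: aluminium weighing dish, 90 mm diameter, 16 mm high, origin at the centre of its underside; leave it
- yoke: the shaker's stack clamp, two steel columns 190 mm long joined by an aluminium bridge 140 mm wide, 16 mm high, lying flat on the bench; origin at its underside between the columns; leave it

How it is judged (in metres and radians):
At the end, for the whole second after the job is handed in: The orange sieve sits in the blue one and the blue one in the pan, each shoulder within 1.5 mm of the rim below it, centred within 3 mm and tilted less than 0.04 rad, at rest; the dial is within 0.12 rad (7 degrees) of the red tick (z of sieve_orange in the frame of sieve_blue between 0.027 and 0.0315 m and horizontal distance between sieve_orange and sieve_blue below 0.003 m and z of sieve_blue in the frame of pan_rim below -0.0105 m and horizontal distance between sieve_blue and pan_rim below 0.003 m and angle between each of sieve_orange, sieve_blue's own z axis and vertical below 0.04 rad and linear speed of sieve_orange below 0.02 m/s and value of joint dial between 2.236 and 2.476 rad); the robot touches nothing.
It fails at once if the stack pushed violently (more than 70 N between the blue sieve and the pan) (contact force between sieve_blue and shaker above 70 N).
It fails at once if another thing on the bench moved more than 30 mm (distance of any of sieve_green, jar, brush, scoop, dish, yoke from where it was at the start of the episode above 0.03 m).
It also fails if it takes over 61 s, if anything falls off the work surface, if the arm or the gripper's body presses on something with over 40 N, if the wrist force passes 120 N, or if a joint passes its speed limit or range.

### The arm

A 6-joint arm with a two-finger parallel gripper is mounted at the origin on the work surface. World frame = base frame: x ahead of the robot, y to its left, z up, the work surface at z = 0. Lengths are in mm, angles in rad, forces in N, time in s.
With the tool pointing down it reaches from about 350 to 875 mm from the base axis. Payload 4.2 kg.
Tool frame: the origin (TCP) lies midway between the tips of the shut fingers; the grasp point (between the pads) lies 19 mm behind it (arm.tcp_to_grasp is the distance from the TCP to the grasp point, in mm); z points along the fingers, y is the line along which they close (so a half turn about z gives the same grasp; the last joint's range is limited). The gripper opens to 85 mm and grips with 20 to 120 N. Pads are 22 mm wide; open, the fingers measure 114 mm over their backs; the gripper's body (76 mm by 85 mm) begins 54 mm behind the grasp point. The pads swing forward as they close: fully open they stand 13 mm farther back than shut.
Start: joints at [1.536, 0.385, 0.008, 0, -1.194, -0.259], TCP at [180.962, 598.207, 231.312] pointing down, gripper open.
Joint ranges: [-3.14, 3.14], [-1.21, 2.06], [-1.07, 1.41], [-3.16, 2.05], [-2.99, -0.16], [-3.1, 3.1]. Speed limits (rad/s): [2.79, 2.79, 3.14, 3.14, 3.14, 3.14].

### API

Orientations are given as a unit quaternion [x, y, z, w].
In Python, from bench import arm, get_image gives the robot as it stands.
- The arm moves only by the tool drive_tool, never from a script. Its argument "deltas" is a list of rows, each a list of 2 entries, a list of its own where there are three numbers: the shift along the tool's x, y, z in cm, then the turn, a rotation vector about the tool's x, y, z in degrees. In form: [[[x, y, z], [ax, ay, az]], ...]. A call has 1 to 12 rows; each row shifts and turns the commanded pose from where the row before left it, along the tool's axes as they then stand; what a row does not reach is not made up. A row lasts 1/10 s, in which the tool goes at most 50 mm and 8.59 degrees, less where a joint would pass 70% of its speed; a pose out of reach is approached as far as the arm can. A call with a gripper value outside its range is refused whole. "claw" is the finger opening in cm, from 0 to 8.54, set as the call begins (left out, the last holds). The fingers move at their own pace and stop on an object; the grip force is fixed at half the most. Time passes only in rows, so rows that do not move let the fingers close. It gives the time, the measured TCP pose, the force, the opening and the grip force at its end, in the units of the state.
- arm.read_state(): the state, without advancing time (a new reading comes with each control period).
- get_image(name): name is "scene" or "top" or "wrist"; returns a dict with "img" (400x640x3 uint8, red, green, blue), "fx", "fy", "cx", "cy" (pixels), "eye" and "orientation" of the camera in the world; the wrist camera has in their place "mount" (4x4, takes a point from camera to tool coordinates, whose origin is the TCP and whose axes are the flange's). Camera axes: x right, y down, z forward; pixel columns grow to the right and rows downward; lengths in mm; the calibration is good to about 2 mm. A picture is of the moment at which its call begins: read the wrist's pose just before it. There is no depth.
- arm.job_done(): hands the job in; it is judged then, once.
The state is a dict: "clock": time; "joints": joint angles; "joint_vel": joint speeds; "joint_efforts": joint torques, N m; "position": TCP position; "ee_rot": TCP orientation; "contact_force": force on the tool from outside, world axes, zero at the start; "wrist_torque": the same for the moment, N m; "gripper_width": finger opening in mm; "grasp_force": force on a finger pad.
Only numpy, scipy, OpenCV 4.12 (cv2) and the standard library are available. Lean on these libraries where they do the work, as an engineer would, in place of code of your own. Each camera call takes 0.05 s, during which the arm holds its last target. There are 200 camera calls.

## Working session

There is one attempt and no reset: what is moved stays moved. The work goes in short steps, Python scripts to look and compute and a tool call to move; the robot and the scene stay as the last step left them, time stands still between calls to the robot, and variables do not carry over. Pictures are saved under pics/ and viewed, at most 10 in all, crops included, and the job is handed in when it is done.

Besides the shell and the picture viewer there is one more tool, called after "Request:" as name(argument=value, ...) on one line, values as JSON. drive_tool: Moves the arm, as the interface text tells. Its arguments: {"type":"object","properties":{"deltas":{"type":"array"},"claw":{"type":"number"}},"required":["deltas"]}

```bash
mkdir -p pics; ls; python3 - <<'E'
from bench import arm,get_image
import cv2,json
print(arm.read_state())
for n in ("scene","top"):
    d=get_image(n); cv2.imwrite(f"pics/{n}0.png",d["img"][:,:,::-1]); print(n,{k:v for k,v in d.items() if k!="img"})
E
```

```text
pics
{'clock': 0.0, 'joints': array([ 1.53561973e+00,  3.85553930e-01,  6.62896633e-03, -4.64695916e-04,
       -1.19402079e+00, -2.58612379e-01]), 'joint_vel': array([-1.14944525e-03,  6.49578150e-04,  5.15347728e-05, -9.49130640e-04,
       -3.89579138e-04, -5.13534391e-04]), 'joint_efforts': array([ 2.10531198e-04, -3.92294168e+01,  1.88400006e+01,  4.18600693e+00,
       -4.65974532e-03,  3.01854861e-06]), 'position': array([180.8027091 , 597.66572341, 230.22950066]), 'ee_rot': array([ 9.89217247e-01, -1.46451484e-01, -9.47966452e-05,  1.09209051e-03]), 'contact_force': array([-0.87313704,  0.31314543,  0.09735623]), 'wrist_torque': array([-0.03933643,  0.0376855 ,  0.01567685]), 'grasp_force': 0.0, 'gripper_width': 85.52864695420425}
scene {'fx': 400.55452494507625, 'fy': 400.55452494507625, 'cx': 321.557151658941, 'cy': 195.2491112226732, 'eye': array([1310.94777018,  461.90868843,  801.22576928]), 'orientation': array([ 0.44177326,  0.78002676, -0.39107098, -0.20846615])}
top {'fx': 435.30471228522345, 'fy': 435.30471228522345, 'cx': 328.54600240496046, 'cy': 204.3752281083579, 'eye': array([ 311.21777471,   15.49242836, 1338.68546077]), 'orientation': array([ 0.70754698, -0.69972333,  0.07080809, -0.06892568])}
```

View pics/scene0.png

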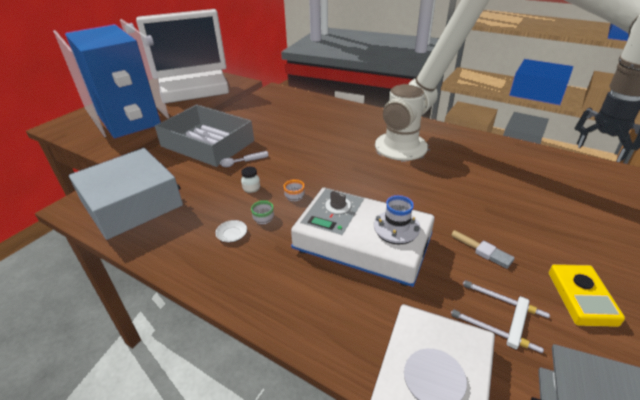

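View pics/top0.png

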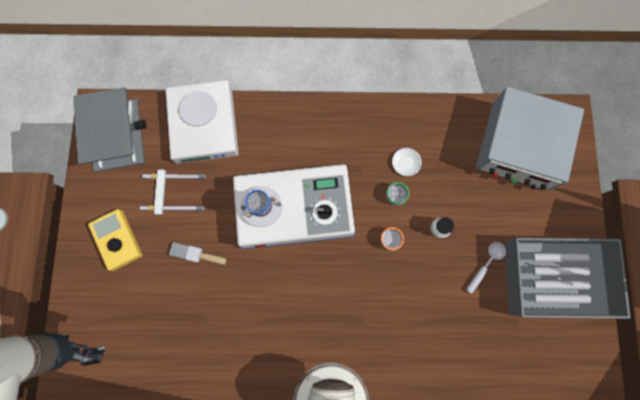

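Scene: stack at about (400,210), dial (338,200), orange (294,188), green (262,211). Top: stack (258,203), dial (325,211), orange (392,239), green (397,192). Next I'll measure these from colour masks.

```bash
cat > h.py <<'E'
import numpy as np,cv2
from bench import arm,get_image
from scipy.spatial.transform import Rotation as R
def cam(n):
    s=arm.read_state(); d=get_image(n)
    if n=="wrist":
        T=np.eye(4);T[:3,:3]=R.from_quat(s["ee_rot"]).as_matrix();T[:3,3]=s["position"]
        T=T@np.array(d["mount"]);d["Rm"]=T[:3,:3];d["eye"]=T[:3,3]
    else: d["Rm"]=R.from_quat(d["orientation"]).as_matrix()
    return d
def onplane(d,uv,z):
    uv=np.atleast_2d(uv).astype(float)
    r=np.c_[(uv[:,0]-d["cx"])/d["fx"],(uv[:,1]-d["cy"])/d["fy"],np.ones(len(uv))]@d["Rm"].T
    return d["eye"]+r*((z-d["eye"][2])/r[:,2])[:,None]
def proj(d,P):
    p=(np.atleast_2d(P)-d["eye"])@d["Rm"]
    return np.c_[p[:,0]/p[:,2]*d["fx"]+d["cx"],p[:,1]/p[:,2]*d["fy"]+d["cy"]]
def mask(d,h0,h1,smin=110,vmin=50):
    h=cv2.cvtColor(d["img"],cv2.COLOR_RGB2HSV)
    return cv2.inRange(h,(h0,smin,vmin),(h1,255,255))
def blobs(m,amin=8):
    n,l,st,c=cv2.connectedComponentsWithStats(m)
    return [(st[i].tolist(),c[i].round(1).tolist(),l==i) for i in range(1,n) if st[i][4]>=amin]
def circ(d,m,z):
    "outer circle of a lip mask, on the plane z: min enclosing circle of world points"
    v,u=np.nonzero(m); P=onplane(d,np.c_[u,v],z)[:,:2].astype(np.float32)
    (c,r)=cv2.minEnclosingCircle(P); return np.round(c,1),round(r,1)
E
python3 - <<'E'
from h import *
for n in("top","scene"):
    d=cam(n)
    for nm,h0,h1,sm,roi in(("orange",5,17,190,(360,215,420,260) if n=="top" else (275,170,315,210)),("blue",105,125,120,(235,175,290,225) if n=="top" else(375,180,425,240)),("green",50,80,90,(375,170,420,215) if n=="top" else(240,190,285,230))):
        m=mask(d,h0,h1,sm); k=np.zeros_like(m);k[roi[1]:roi[3],roi[0]:roi[2]]=1;m=m*k
        z=179 if nm=="blue" else 42
        print(n,nm,[(b[0],circ(d,b[2],z)) for b in blobs(m)])
d=cam("top")
h=[(235,178),(347,166),(354,237),(239,247)]
print(onplane(d,h,87)[:,:2].round(), onplane(d,(325,211),124)[:,:2].round())
c=d["img"][160:255,225:420,::-1];cv2.imwrite("pics/crop.png",cv2.resize(c,None,fx=4,fy=4,interpolation=cv2.INTER_CUBIC))
E
```

```text
top orange []
top blue [([246, 191, 9, 17, 23], (array([556.4, 226.2]), 23.9)), ([252, 198, 18, 16, 45], (array([538.6, 198.2]), 28.8))]
top green [([393, 182, 16, 17, 46], (array([ 617.2, -204.6]), 31.3)), ([387, 195, 16, 9, 23], (array([ 591.9, -187.4]), 25.0))]
scene orange [([284, 180, 20, 9, 44], (array([ 472.1, -177.7]), 32.7))]
scene blue [([387, 196, 26, 19, 189], (array([561.2, 211.5]), 37.0))]
scene green [([252, 201, 21, 6, 36], (array([ 607.3, -199.5]), 30.5)), ([258, 214, 5, 2, 9], (array([ 642.9, -179.1]), 6.7))]
[[639. 292.]
 [680. -40.]
 [467. -61.]
 [434. 270.]] [[536.  23.]]
```

View pics/crop.png

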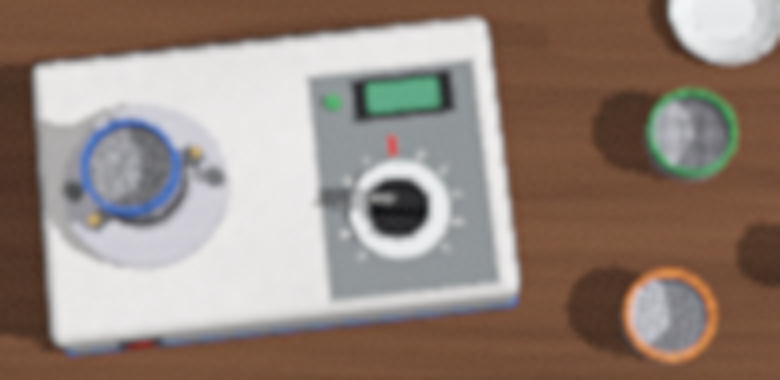

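Top view crop (4x, offset (225,160)): blue lip at (131,168), orange at (670,314), dial at (400,208), green at (692,132). Shaker yaw is about +6°, with its origin near (555,115). The orange sieve is near (475,-178). I'm moving the wrist camera over the shaker.

Request:
drive_tool(deltas=[[[3.35,3.2,-0.7],[0,0,0]],[[3.35,3.2,-0.7],[0,0,0]],[[3.35,3.2,-0.7],[0,0,0]],[[3.35,3.2,-0.7],[0,0,0]],[[3.35,3.2,-0.7],[0,0,0]],[[3.35,3.2,-0.7],[0,0,0]],[[3.35,3.2,-0.7],[0,0,0]],[[3.35,3.2,-0.7],[0,0,0]],[[3.35,3.2,-0.7],[0,0,0]],[[3.35,3.2,-0.7],[0,0,0]],[[3.35,3.2,-0.7],[0,0,0]],[[3.35,3.2,-0.7],[0,0,0]]])

```text
clock: 1.45
position: [455.0, 112.4, 315.9]
ee_rot: [0.989, -0.146, 0.0, -0.0]
contact_force: [0.6, 0.5, -0.5]
gripper_width: 85.4
grasp_force: 0.0
```

Request:
drive_tool(deltas=[[[3.4,3.3,-0.8],[0,0,0]],[[3.4,3.3,-0.8],[0,0,0]],[[0,0,0],[0,0,0]],[[0,0,0],[0,0,0]]])

```text
clock: 1.85
position: [500.6, 30.4, 330.9]
ee_rot: [0.989, -0.148, -0.0, -0.0]
contact_force: [0.5, -0.7, -0.3]
gripper_width: 85.5
grasp_force: 0.0
```

```bash
python3 - <<'E'
from h import *
d=cam("wrist");np.set_printoptions(precision=2,suppress=True)
cv2.imwrite("pics/w1.png",d["img"][:,:,::-1]);print(d["mount"],d["eye"],d["fx"],d["cx"],d["cy"]);s=arm.read_state();print(s["position"],s["ee_rot"],s["clock"])
print(proj(d,[[545,204,142],[536,23,124],[477,-177,42]]))
E
```

```text
[[   0.     -0.96   -0.29   76.  ]
 [   1.      0.      0.     -0.15]
 [  -0.     -0.29    0.96 -142.96]
 [   0.      0.      0.      1.  ]] [573.43   8.25 473.85] 322.81087735360984 322.8102689543837 199.54481367650166
[500.18  31.25 330.88] [ 0.99 -0.15 -0.   -0.  ] 1.9
[[153.54 183.61]
 [319.54 139.43]
 [478.77 130.69]]
```

View pics/w1.png

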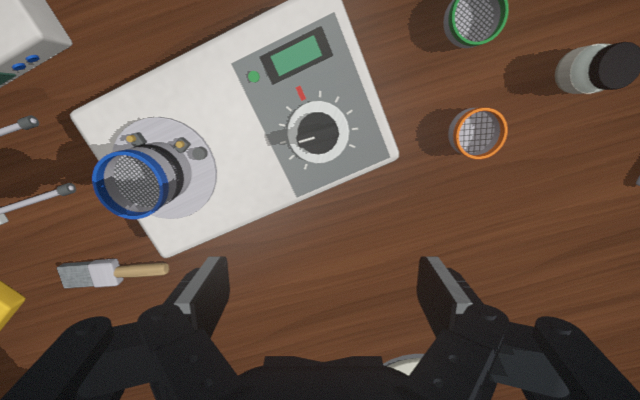

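Wrist view: orange lip at (480,133), blue lip (131,184), dial (318,133) with its pointer towards (300,141), red tick (300,92). Measuring precisely.

```bash
python3 - <<'E'
from h import *
np.set_printoptions(precision=1,suppress=True)
d=cam("wrist")
for nm,h0,h1,sm,z,roi in(("orange",5,17,150,42,(440,100,515,165)),("blue",105,125,130,179,(85,140,175,225)),("green",50,80,90,42,(440,0,515,55))):
    m=mask(d,h0,h1,sm);k=np.zeros_like(m);k[roi[1]:roi[3],roi[0]:roi[2]]=1;m=m*k
    v,u=np.nonzero(m); print(nm,len(u),circ(d,m,z))
P=onplane(d,[(398,157),(165,257),(70,115)],87);print(P[:,:2]);
e=P[1]-P[0];print("yaw",np.degrees(np.arctan2(-e[0],e[1])),np.linalg.norm(e)); e=P[2]-P[1];print("yaw2",np.degrees(np.arctan2(e[1],e[0])),np.linalg.norm(e))
# pointer: bright, low-sat pixels inside the dark bar
g=cv2.cvtColor(d["img"],cv2.COLOR_RGB2GRAY)
print("bar top centre",onplane(d,[(318,133)],131)[:,:2])
# white ring/red tick at panel
m=(mask(d,0,4,150)|mask(d,174,180,150));k=np.zeros_like(m);k[80:105,285:315]=1
print("tick",[(b[1],onplane(d,b[1],88)[0,:2]) for b in blobs(m*k,4)])
cv2.imwrite("pics/dial.png",cv2.resize(d["img"][80:175,260:370,::-1],None,fx=6,fy=6,interpolation=cv2.INTER_CUBIC))
E
```

```text
orange 776 (array([ 475.9, -183.9]), 40.6)
blue 1524 (array([553.5, 203.6]), 35.4)
green 598 (array([ 613. , -197.6]), 35.0)
[[484.1 -58.8]
 [443.5 266.7]
 [642.2 294.1]]
yaw 7.110462957682917 328.0438356714603
yaw2 7.865496892753327 200.61933945185035
bar top centre [[543.1  23.3]]
tick [([301.1, 92.1], array([588.5,  29.9]))]
```

View pics/dial.png

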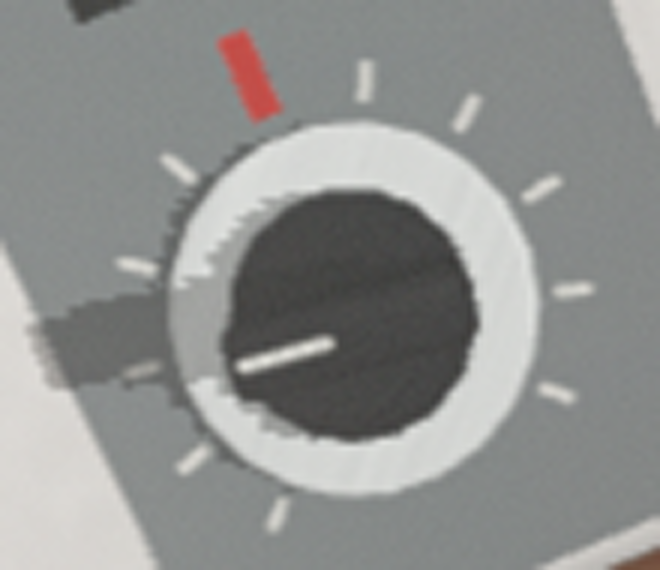

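```bash
python3 - <<'E'
from h import *
from scipy.optimize import least_squares
np.set_printoptions(precision=2,suppress=True)
d=cam("wrist")
p=onplane(d,[(315.8,137.2),(300,141.3)],131)[:,:2];print("ptr",p,np.degrees(np.arctan2(*(p[1]-p[0])[::-1])))
print("disc",onplane(d,[(318.3,132.5)],101)[:,:2],"ring",onplane(d,[(319,131.5)],92)[:,:2])
g=cv2.cvtColor(d["img"],cv2.COLOR_RGB2GRAY)
def lip(d,nm,h0,h1,sm,z,roi):
    m=mask(d,h0,h1,sm);k=np.zeros_like(m);k[roi[1]:roi[3],roi[0]:roi[2]]=1
    v,u=np.nonzero(m*k);P=onplane(d,np.c_[u,v],z)[:,:2]
    f=least_squares(lambda c:np.hypot(*(P-c[:2]).T)-c[2],[*np.median(P,0),31],loss="soft_l1",f_scale=1)
    print(nm,f.x)
lip(d,"orange",5,17,150,42,(440,100,515,165));lip(d,"blue",105,125,130,179,(85,140,175,225));lip(d,"green",50,80,90,42,(440,0,515,55))
t=cam("top");lip(t,"orange-top",3,20,120,42,(375,220,410,260));lip(t,"blue-top",105,125,90,179,(240,185,275,220));lip(t,"green-top",50,80,60,42,(380,175,415,210))
s=cam("scene");lip(s,"orange-sc",3,20,150,42,(280,176,308,192))
E
```

```text
ptr [[539.53  27.38]
 [540.26  44.56]] 87.57956540302261
disc [[540.83  24.63]] ring [[540.91  23.87]]
orange [ 473.2  -177.89   31.69]
blue [553.83 203.44  30.62]
green [ 612.82 -197.32   31.27]
orange-top [ 467.13 -176.23   49.98]
  return _methods._mean(a, axis=axis, dtype=dtype,
  ret = um.true_divide(
Traceback (most recent call last):
ValueError: Initial guess is outside of provided bounds
```

Dial is at (541,24), pointer at 87.6° world, tick at 7.2°, so it needs an 80° clockwise turn. Blue is at (554,203) and orange at (473,-178). I'll do the dial first: yaw the tool so the fingers straddle the bar.

Request:
drive_tool(deltas=[[[0,0,0.8],[0,0,-8.55]],[[0,0,0.8],[0,0,-8.55]],[[0,0,0.8],[0,0,-8.55]],[[0,0,0.8],[0,0,-8.55]],[[0,0,0.8],[0,0,-8.55]],[[0,0,0.8],[0,0,-8.55]],[[0,0,0.8],[0,0,-8.55]],[[0,0,0.8],[0,0,-8.55]],[[0,0,0.8],[0,0,-8.55]],[[0,0,0.8],[0,0,-8.55]],[[0,0,0.8],[0,0,-8.55]],[[0,0,0.8],[0,0,-8.55]]], claw=4.5)

```text
clock: 3.25
position: [500.0, 32.7, 235.1]
ee_rot: [0.73, 0.684, 0.0, 0.0]
contact_force: [-0.5, 0.4, 0.5]
gripper_width: 45.3
grasp_force: 0.0
```

Request:
drive_tool(deltas=[[[0,0,0],[0,0,-1.9]],[[0,0,0],[0,0,0]]])

```text
clock: 3.45
position: [500.0, 32.5, 235.2]
ee_rot: [0.721, 0.693, -0.0, -0.0]
contact_force: [-0.3, -0.3, 0.6]
gripper_width: 44.7
grasp_force: 0.0
```

```bash
cat >> h.py <<'E'
def delta(P,yaw):
    "cm in tool axes, deg about tool z, to the pose TCP=P, tool x at yaw(deg)"
    s=arm.read_state();M=R.from_quat(s["ee_rot"]).as_matrix();y=np.degrees(np.arctan2(M[1,0],M[0,0]))
    print("clock",round(s["clock"],2),"pos",s["position"].round(1),"yaw",y.round(2),"tilt",(M[:2,2]).round(3),"shift cm",(M.T@(np.array(P)-s["position"])/10).round(2),"turn",((y-yaw+180)%360-180).round(2),"w",round(s["gripper_width"],1),"F",s["contact_force"].round(1))
E
python3 -c "
from h import *
delta([541,24.3,105],87.6)"
```

```text
clock 3.45 pos [500.   32.5 235.2] yaw 87.79 tilt [-0. -0.] shift cm [-0.66  4.13 13.02] turn 0.19 w 44.7 F [-0.3 -0.3  0.6]
```

Request:
drive_tool(deltas=[[[-0.33,2.07,1.5],[0,0,0]],[[-0.33,2.07,1.5],[0,0,0]],[[0,0,3],[0,0,0]],[[0,0,3],[0,0,0]],[[0,0,2],[0,0,0]],[[0,0,1.2],[0,0,0]],[[0,0,0.6],[0,0,0]],[[0,0,0],[0,0,0]]])

```text
clock: 4.25
position: [541.7, 23.5, 107.3]
ee_rot: [0.721, 0.693, -0.0, 0.0]
contact_force: [-0.1, 0.2, 0.7]
gripper_width: 44.8
grasp_force: 0.0
```

Request:
drive_tool(deltas=[[[0,0,0],[0,0,0]],[[0,0,0],[0,0,0]],[[0,0,0],[0,0,0]],[[0,0,0],[0,0,0]],[[0,0,0],[0,0,0]],[[0,0,0],[0,0,0]]], claw=0.8)

```text
clock: 4.85
position: [539.8, 23.1, 108.4]
ee_rot: [0.722, 0.692, -0.001, -0.001]
contact_force: [-6.3, 1.9, 5.9]
gripper_width: 13.1
grasp_force: 60.1
```

Request:
drive_tool(deltas=[[[0,-0.2,0],[0,0,0]],[[0,0,0],[0,0,8.5]],[[0,0,0],[0,0,8.5]],[[0,0,0],[0,0,8.5]],[[0,0,0],[0,0,8.5]],[[0,0,0],[0,0,8.5]],[[0,0,0],[0,0,8.5]],[[0,0,0],[0,0,8.5]],[[0,0,0],[0,0,8.5]],[[0,0,0],[0,0,8.5]],[[0,0,0],[0,0,4]],[[0,0,0],[0,0,0]]])

```text
clock: 6.05
position: [538.4, 24.2, 108.4]
ee_rot: [0.998, 0.062, -0.001, -0.001]
contact_force: [-6.3, 5.0, 6.6]
gripper_width: 12.5
grasp_force: 60.3
```

Request:
drive_tool(deltas=[[[0,0,0],[0,0,0]],[[0,0,0],[0,0,0]],[[0,0,0],[0,0,0]],[[0,0,0],[0,0,0]]], claw=5)

```text
clock: 6.45
position: [539.8, 23.0, 107.4]
ee_rot: [0.998, 0.062, 0.0, 0.0]
contact_force: [0.7, -0.1, -0.1]
gripper_width: 49.8
grasp_force: 0.0
```

Request:
drive_tool(deltas=[[[0,0,-2],[0,0,0]],[[0,0,-4.5],[0,0,0]],[[0,0,-4.5],[0,0,0]],[[0,0,-4.5],[0,0,0]],[[0,0,-4.5],[0,0,0]],[[-3,0,-2],[0,0,0]],[[-3,0,0],[0,0,0]],[[0,0,0],[0,0,0]]], claw=8.5)

```text
clock: 7.25
position: [477.7, 15.1, 328.9]
ee_rot: [0.998, 0.063, 0.001, -0.001]
contact_force: [0.5, -0.5, 0.2]
gripper_width: 85.3
grasp_force: 0.0
```

```bash
python3 - <<'E'
from h import *
d=cam("wrist");cv2.imwrite("pics/w2.png",d["img"][:,:,::-1])
delta([473.2,-177.9,200],7.2);print(proj(d,[[540,24,131],[556,205,142],[475,-178,42]]))
E
```

```text
clock 7.3 pos [479.1  15.4 328.3] yaw 7.17 tilt [0.002 0.001] shift cm [-3.02 19.11 12.81] turn -0.03 w 85.1 F [0.6 0.5 0.3]
[[321.32923661 114.32281873]
 [135.2694934   73.02707791]
 [462.33462138 179.70859619]]
```

View pics/w2.png

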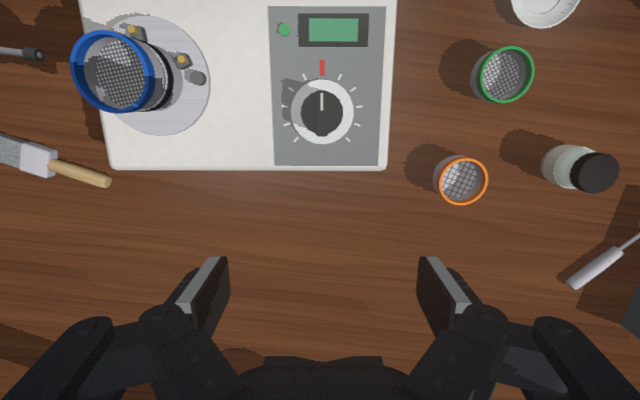

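Pointer at (321,102) now lines up with the red tick (322,67). Orange lip is at (461,180). Re-measuring it, with the jar clearance.

```bash
cat >> h.py <<'E'
from scipy.optimize import least_squares
def lip(d,nm,h0,h1,sm,z,roi,q=None):
    m=mask(d,h0,h1,sm);k=np.zeros_like(m);k[roi[1]:roi[3],roi[0]:roi[2]]=1
    v,u=np.nonzero(m*k);P=onplane(d,np.c_[u,v],z)[:,:2]
    f=least_squares(lambda c:np.hypot(*(P-c[:2]).T)-c[2],[*np.median(P,0),31],loss="soft_l1",f_scale=1)
    print(nm,len(u),f.x.round(2));return f.x
E
python3 - <<'E'
from h import *
d=cam("wrist")
for z in (38,42): lip(d,"orange",5,17,150,z,(430,150,495,212))
for z in (171,179): lip(d,"blue",105,125,130,z,(65,25,160,115))
print("jar",onplane(d,(592,173),72),"ptr",onplane(d,[(322,108),(321,94)],131),"tick",onplane(d,(322,67),88),"disc",onplane(d,(323.5,112),101))
g=cv2.cvtColor(d["img"],cv2.COLOR_RGB2GRAY)[85:120,316:328];print(g[8:26])
E
```

```text
orange 709 [ 472.23 -179.59   32.06]
orange 709 [ 472.99 -177.71   31.76]
blue 2081 [553.23 208.45  31.58]
blue 2081 [553.26 203.55  30.74]
jar [[ 510.7950509  -323.80351483   72.        ]] ptr [[547.5381698   24.26673423 131.        ]
 [560.81340995  26.94585894 131.        ]] tick [[589.90125648  29.67181026  88.        ]] disc [[542.9299553   22.06828871 101.        ]]
[[ 73  69  65  67  66  82  78  70  64  69  69  94]
 [ 63  70  66  72 105 166 158 107  72  69  69  66]
 [ 67  70  69  76 137 198 178 113  76  70  70  71]
 [ 66  69  69  75 139 199 179 112  72  69  71  71]
 [ 73  72  66  79 139 199 177 113  72  70  75  71]
 [ 69  69  67  77 138 200 178 113  72  71  71  71]
 [ 69  71  68  76 139 199 180 112  73  70  69  68]
 [ 67  70  70  74 141 199 178 114  73  71  72  70]
 [ 67  70  70  76 141 199 178 113  74  70  71  68]
 [ 69  67  72  75 139 199 178 112  73  71  69  71]
 [ 67  69  72  78 140 199 177 112  75  71  71  69]
 [ 67  69  71  76 139 199 178 112  73  72  71  71]
 [ 64  69  70  77 140 199 178 112  73  68  69  72]
 [ 68  70  70  79 139 199 176 113  71  74  72  69]
 [ 67  70  69  77 140 199 178 113  74  71  73  72]
 [ 68  66  72  75 138 199 179 112  73  70  73  72]
 [ 69  73  71  77 138 199 179 112  73  70  70  73]
 [ 69  70  70  75 141 198 177 112  74  71  71  73]]
```

Request:
drive_tool(deltas=[[[-0.75,4.77,1],[0,0,0]],[[-0.75,4.77,1],[0,0,0]],[[-0.76,4.77,1],[0,0,0]],[[-0.76,4.78,1],[0,0,0]],[[0,0,4.5],[0,0,0]],[[0,0,4.5],[0,0,0]],[[0,0,4.5],[0,0,0]],[[0,0,4.5],[0,0,0]],[[0,0,3],[0,0,0]],[[0,0,0],[0,0,0]],[[0,0,0],[0,0,0]]])

```text
clock: 8.45
position: [474.8, -177.8, 77.1]
ee_rot: [0.998, 0.063, -0.001, 0.0]
contact_force: [-0.1, 0.4, 0.2]
gripper_width: 85.0
grasp_force: 0.0
```

```bash
python3 -c "
from h import *
delta([473,-177.8,10],7.2)"
```

```text
clock 8.45 pos [ 474.8 -177.8   77.1] yaw 7.2 tilt [-0.001 -0.001] shift cm [-0.17 -0.03  6.71] turn -0.0 w 85.0 F [-0.1  0.4  0.2]
```

Request:
drive_tool(deltas=[[[-0.15,0,3],[0,0,0]],[[0,0,2],[0,0,0]],[[0,0,1.2],[0,0,0]],[[0,0,0.5],[0,0,0]],[[0,0,0],[0,0,0]]])

```text
clock: 8.95
position: [473.3, -177.8, 10.9]
ee_rot: [0.998, 0.063, 0.001, 0.0]
contact_force: [-0.7, 0.0, -0.2]
gripper_width: 85.1
grasp_force: 0.0
```

Request:
drive_tool(deltas=[[[0,0,0],[0,0,0]],[[0,0,0],[0,0,0]],[[0,0,0],[0,0,0]],[[0,0,0],[0,0,0]],[[0,0,0],[0,0,0]],[[0,0,0],[0,0,0]]], claw=6)

```text
clock: 9.55
position: [473.6, -177.8, 12.1]
ee_rot: [0.998, 0.063, 0.001, 0.0]
contact_force: [-1.2, -0.7, 5.3]
gripper_width: 65.2
grasp_force: 66.8
```

Request:
drive_tool(deltas=[[[0,0,-1],[0,0,0]],[[0,0,-4.5],[0,0,0]],[[0,0,-4.5],[0,0,0]],[[0,0,-4.5],[0,0,0]],[[0,0,-4.5],[0,0,0]],[[0,0,-4.5],[0,0,0]],[[0,0,0],[0,0,0]],[[0,0,0],[0,0,0]]])

```text
clock: 10.35
position: [472.3, -177.4, 246.8]
ee_rot: [0.998, 0.062, 0.002, -0.0]
contact_force: [-0.1, -0.4, -2.1]
gripper_width: 64.4
grasp_force: 67.4
```

```bash
python3 - <<'E'
from h import *
d=cam("wrist");cv2.imwrite("pics/w3.png",d["img"][:,:,::-1])
delta([554,203.5,240],7.2)
E
```

```text
clock 10.4 pos [ 471.4 -177.3  245.1] yaw 7.14 tilt [-0.001  0.001] shift cm [ 12.93 -36.76   0.55] turn -0.06 w 65.2 F [ 0.1  0.4 -2.3]
```

View pics/w3.png

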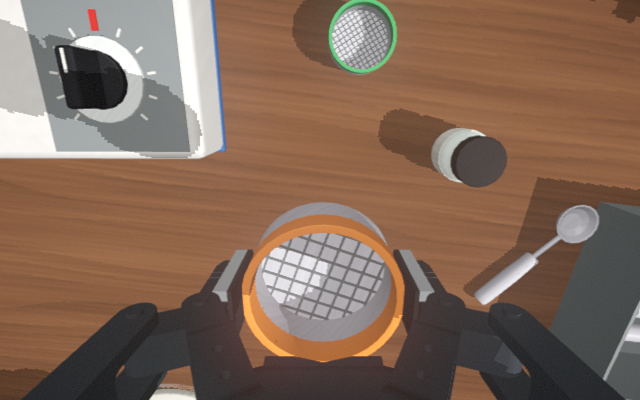

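Orange is held square: lip top edge (325,214), bottom (325,363), left (244,290), right (403,290). Measuring its offset to the TCP, then the transport.

```bash
python3 - <<'E'
from h import *
d=cam("wrist");s=arm.read_state();M=R.from_quat(s["ee_rot"]).as_matrix()
m=mask(d,5,20,130);v,u=np.nonzero(m);k=(u>230)&(u<415)&(v>195)&(v<370);h=cv2.convexHull(np.c_[u,v][k].astype(np.int32))[:,0]
for z in(272,275,278):
    P=onplane(d,h,z);P=(P-s["position"])@M
    f=least_squares(lambda c:np.hypot(*(P[:,:2]-c[:2]).T)-c[2],[0,0,33],loss="soft_l1",f_scale=.5);print(z,f.x.round(2),np.abs(f.fun).mean().round(2))
print(proj(d,s["position"]+(M@[0,0,-30])))
E
```

```text
272 [ 1.66 -2.51 47.26] 3.03
275 [ 3.59 -2.43 46.03] 2.95
278 [ 5.51 -2.35 44.81] 2.87
[[321.72742103 296.40278979]]
```

Request:
drive_tool(deltas=[[[1.29,-3.67,0],[0,0,0]],[[1.29,-3.67,0],[0,0,0]],[[1.29,-3.67,0],[0,0,0]],[[1.29,-3.67,0],[0,0,0]],[[1.29,-3.67,0],[0,0,0]],[[1.29,-3.67,0],[0,0,0]],[[1.29,-3.67,0],[0,0,0]],[[0,0,0],[0,0,0]],[[0,0,0],[0,0,0]]])

```text
clock: 11.35
position: [529.1, 89.0, 243.2]
ee_rot: [0.998, 0.063, -0.002, 0.001]
contact_force: [0.5, -0.7, -2.4]
gripper_width: 65.1
grasp_force: 67.4
```

```bash
python3 - <<'E'
from h import *
d=cam("wrist");cv2.imwrite("pics/w4.png",d["img"][:,:,::-1]);
delta([554,203.5,240],7.2);lip(d,"blue",105,125,130,179,(60,20,320,320))
E
```

```text
clock 11.4 pos [529.1  88.2 243.6] yaw 7.19 tilt [-0.004 -0.002] shift cm [  3.91 -11.12   0.33] turn -0.01 w 64.9 F [ 0.6  0.6 -1.8]
blue 2971 [554.77 204.69  30.24]
```

View pics/w4.png

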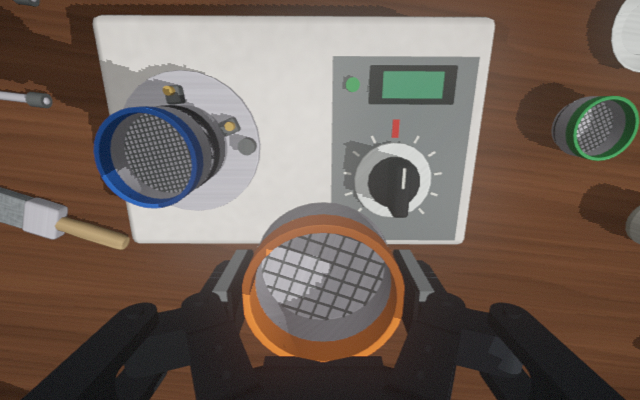

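The stack's blue lip is at (150,157) and orange is still held at (323,290). Fitting the held rim by projecting a model circle against the lip extremes.

```bash
python3 - <<'E'
from h import *
d=cam("wrist");Mt=np.array(d["mount"]);t=np.linspace(0,2*np.pi,361)
m=mask(d,5,20,130)
roi=np.zeros_like(m);roi[195:372,235:412]=1;m=cv2.morphologyEx(m*roi,cv2.MORPH_OPEN,np.ones((3,3)))
b=max(blobs(m),key=lambda b:b[0][4]);print("ext",b[0]);v,u=np.nonzero(b[2])
for c in(300,322,345):print(c,v[u==c].min(),v[u==c].max())
for hz in(26,28,30,32):
  for a in(-2,0,2):
    P=np.c_[a+33*np.cos(t),33*np.sin(t),-hz+0*t];p=(P-Mt[:3,3])@Mt[:3,:3]
    q=np.c_[p[:,0]/p[:,2]*d["fx"]+d["cx"],p[:,1]/p[:,2]*d["fy"]+d["cy"]];print(hz,a,q.min(0).round(),q.max(0).round())
E
```

```text
ext [240, 217, 167, 150, 8028]
300 228 357
322 224 361
345 219 357
26 -2 [242. 222.] [401. 360.]
26 0 [242. 217.] [401. 356.]
26 2 [242. 212.] [402. 353.]
28 -2 [241. 224.] [402. 363.]
28 0 [241. 219.] [402. 360.]
28 2 [241. 214.] [403. 356.]
30 -2 [240. 226.] [403. 367.]
30 0 [240. 221.] [404. 363.]
30 2 [239. 216.] [404. 360.]
32 -2 [239. 228.] [405. 371.]
32 0 [238. 223.] [405. 367.]
32 2 [238. 218.] [405. 363.]
```

Held sieve is centred on the TCP within about 1 mm. To remove parallax on the blue rim, I'm moving so that the camera is almost above it.

Request:
drive_tool(deltas=[[[-2.33,-4.2,0],[0,0,0]],[[-2.33,-4.2,0],[0,0,0]],[[-2.33,-4.2,0],[0,0,0]],[[0,0,0],[0,0,0]],[[0,0,0],[0,0,0]]])

```text
clock: 11.95
position: [444.4, 204.5, 245.4]
ee_rot: [0.998, 0.063, -0.0, 0.0]
contact_force: [-0.1, -0.0, -0.8]
gripper_width: 64.7
grasp_force: 67.6
```

```bash
python3 - <<'E'
from h import *
np.set_printoptions(precision=1,suppress=True)
d=cam("wrist");print("eye",d["eye"],proj(d,[[554,204,179]]));delta([554,204,240],7.2)
m=mask(d,105,125,110);b=max(blobs(m),key=lambda b:b[0][4]);print(b[0])
lab=b[2].astype(np.uint8)
h=cv2.convexHull(np.argwhere(lab)[:,::-1].astype(np.int32))[:,0]
for z in(165,170,175,179,183):
    P=onplane(d,h,z)[:,:2];f=least_squares(lambda c:np.hypot(*(P-c[:2]).T)-c[2],[*P.mean(0),33],loss="soft_l1",f_scale=.5);print(z,f.x,np.abs(f.fun).mean())
cv2.imwrite("pics/w5.png",d["img"][:,:,::-1])
E
```

```text
eye [519.8 213.8 388.3] [[346.1  42.4]]
clock 12.0 pos [444.9 203.9 245.3] yaw 7.14 tilt [-0. -0.] shift cm [10.8  1.4  0.5] turn -0.06 w 64.6 F [ 0.2 -0.1 -1.7]
[285, 0, 111, 102, 1582]
165 [555.3 207.2  34.9] 0.07870997413106284
170 [554.5 207.3  34.2] 0.07695219259067247
175 [553.7 207.5  33.4] 0.07519419602158042
179 [553.1 207.6  32.8] 0.07378764212945495
183 [552.5 207.7  32.1] 0.0723809477006899
```

View pics/w5.png

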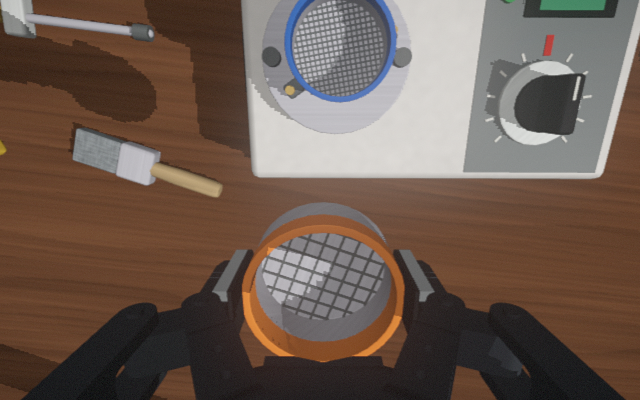

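Blue lip is at (340,47). Its y is about 207.5, so the side views were biased by the inner band. Cross-checking x from slightly further back.

Request:
drive_tool(deltas=[[[-2,0,0],[0,0,0]],[[0,0,0],[0,0,0]],[[0,0,0],[0,0,0]]])

```text
clock: 12.3
position: [425.9, 201.1, 245.5]
ee_rot: [0.998, 0.061, 0.0, -0.0]
contact_force: [0.5, -0.4, -0.9]
gripper_width: 64.7
grasp_force: 67.6
```

```bash
cat >> h.py <<'E'
def hull(d,h0,h1,z,off=(0,0)):
    m=mask(d,h0,h1,110);b=max(blobs(m),key=lambda b:b[0][4])
    h=cv2.convexHull(np.argwhere(b[2])[:,::-1].astype(np.int32))[:,0];h=h[h[:,1]>1]
    P=onplane(d,h,z)[:,:2];f=least_squares(lambda c:np.hypot(*(P-c[:2]).T)-c[2],[*P.mean(0),33],loss="soft_l1",f_scale=.5);print(z,b[0],f.x.round(2),np.abs(f.fun).mean().round(3));return f.x
E
python3 - <<'E'
from h import *
d=cam("wrist");print("eye",d["eye"]);[hull(d,105,125,z) for z in (170,175,179)]
delta([553.5,207.5,240],7.2)
E
```

```text
eye [501.20455533 210.19624291 388.46335086]
170 [281, 0, 115, 70, 1145] [554.87 207.47  34.18] 0.073
175 [281, 0, 115, 70, 1145] [553.64 207.53  33.4 ] 0.071
179 [281, 0, 115, 70, 1145] [552.66 207.58  32.78] 0.07
clock 12.35 pos [426.  201.4 245.4] yaw 7.05 tilt [0.001 0.   ] shift cm [12.73  0.96  0.55] turn -0.15 w 64.5 F [-0.2  0.3 -2. ]
```

Request:
drive_tool(deltas=[[[4.2,0.3,0],[0,0,-0.1]],[[4.2,0.3,0],[0,0,0]],[[4.25,0.32,0],[0,0,0]],[[0,0,2.5],[0,0,0]],[[0,0,1.5],[0,0,0]],[[0,0,0],[0,0,0]],[[0,0,0],[0,0,0]]])

```text
clock: 13.05
position: [552.6, 208.6, 205.4]
ee_rot: [0.998, 0.063, 0.0, 0.0]
contact_force: [-0.2, 0.0, -1.1]
gripper_width: 64.5
grasp_force: 67.5
```

```bash
python3 -c "
from h import *
delta([552.7,208.1,195],7.2)"
```

```text
clock 13.05 pos [552.6 208.6 205.4] yaw 7.23 tilt [ 0.    -0.001] shift cm [0.   0.05 1.04] turn 0.03 w 64.5 F [-0.2  0.  -1.1]
```

Request:
drive_tool(deltas=[[[0,0.05,0.5],[0,0,0]],[[0,0,0.5],[0,0,0]],[[0,0,0],[0,0,0]]])

```text
clock: 13.35
position: [551.4, 208.5, 195.1]
ee_rot: [0.998, 0.063, -0.0, 0.0]
contact_force: [-0.4, 0.1, -1.0]
gripper_width: 64.7
grasp_force: 67.6
```

Request:
drive_tool(deltas=[[[0,0,0.25],[0,0,0]],[[0,0,0.25],[0,0,0]],[[0,0,0],[0,0,0]]])

```text
clock: 13.65
position: [551.6, 208.6, 190.1]
ee_rot: [0.998, 0.063, -0.0, 0.0]
contact_force: [0.3, -0.1, -0.5]
gripper_width: 64.7
grasp_force: 67.6
```

Request:
drive_tool(deltas=[[[0,0,0.2],[0,0,0]],[[0,0,0.2],[0,0,0]],[[0,0,0],[0,0,0]]])

```text
clock: 13.95
position: [551.8, 208.7, 186.7]
ee_rot: [0.998, 0.064, 0.0, -0.0]
contact_force: [-2.4, 0.5, 1.9]
gripper_width: 64.8
grasp_force: 68.0
```

Request:
drive_tool(deltas=[[[0,0,0.15],[0,0,0]],[[0,0,0.15],[0,0,0]],[[0,0,0],[0,0,0]]])

```text
clock: 14.25
position: [551.8, 208.7, 182.8]
ee_rot: [0.998, 0.063, 0.0, -0.0]
contact_force: [-0.7, 0.9, -0.6]
gripper_width: 64.9
grasp_force: 67.7
```

Request:
drive_tool(deltas=[[[0,0,0.15],[0,0,0]],[[0,0,0.15],[0,0,0]],[[0,0,0],[0,0,0]]])

```text
clock: 14.55
position: [551.9, 208.8, 180.2]
ee_rot: [0.998, 0.063, 0.0, -0.0]
contact_force: [-0.9, 1.0, 0.6]
gripper_width: 64.6
grasp_force: 67.9
```

Request:
drive_tool(deltas=[[[0,0,0.15],[0,0,0]],[[0,0,0.15],[0,0,0]],[[0,0,0],[0,0,0]]])

```text
clock: 14.85
position: [552.1, 208.8, 177.8]
ee_rot: [0.998, 0.064, 0.001, -0.0]
contact_force: [-1.2, 0.5, 5.0]
gripper_width: 65.2
grasp_force: 68.1
```

Request:
drive_tool(deltas=[[[0,0,0.2],[0,0,0]],[[0,0,0.2],[0,0,0]],[[0,0,0],[0,0,0]]])

```text
clock: 15.15
position: [552.5, 208.6, 174.1]
ee_rot: [0.998, 0.064, 0.001, -0.0]
contact_force: [-0.9, -0.2, 4.8]
gripper_width: 64.5
grasp_force: 68.3
```

Request:
drive_tool(deltas=[[[0,0,0.2],[0,0,0]],[[0,0,0.2],[0,0,0]],[[0,0,0],[0,0,0]]])

```text
clock: 15.45
position: [553.5, 208.5, 170.6]
ee_rot: [0.998, 0.064, 0.002, -0.0]
contact_force: [3.1, -0.7, 4.8]
gripper_width: 64.7
grasp_force: 68.1
```

Request:
drive_tool(deltas=[[[0,0,0.2],[0,0,0]],[[0,0,0.2],[0,0,0]],[[0,0,0],[0,0,0]]])

```text
clock: 15.75
position: [554.0, 208.2, 167.3]
ee_rot: [0.998, 0.064, 0.003, 0.0]
contact_force: [1.9, -3.4, 7.1]
gripper_width: 64.8
grasp_force: 68.7
```

```bash
python3 - <<'E'
from h import *
d=cam("wrist");s=cam("scene");c=proj(s,[555,207,160])[0].astype(int)
a=cv2.resize(s["img"][c[1]-50:c[1]+50,c[0]-50:c[0]+50],(400,400),interpolation=cv2.INTER_CUBIC)
b=cv2.resize(d["img"][150:400,190:450],(400,400))
cv2.imwrite("pics/c6.png",np.hstack([a,b])[:,:,::-1])
print(arm.read_state()["wrist_torque"])
E
```

```text
[-0.72647429 -0.68617475 -0.00734564]
```

View pics/c6.png

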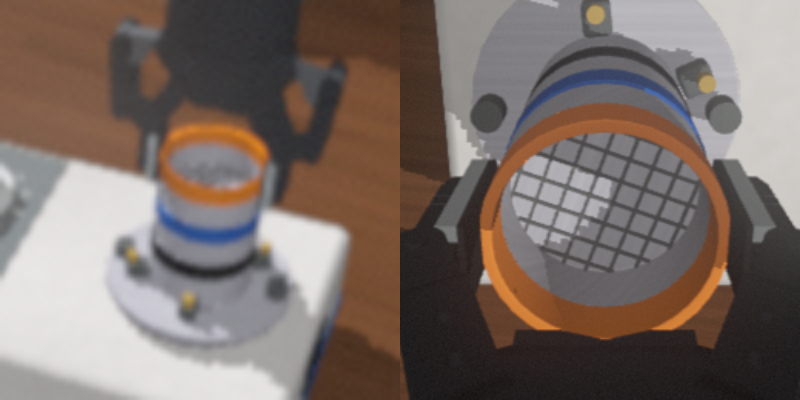

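Picture: orange is seated in blue on the pan, roughly straight, with no obvious cocking. The stack appears to be closing, so I'll keep pushing gently and watch the force.

Request:
drive_tool(deltas=[[[0,0,0.2],[0,0,0]],[[0,0,0.1],[0,0,0]],[[0,0,0],[0,0,0]]])

```text
clock: 16.15
position: [554.0, 208.2, 165.3]
ee_rot: [0.998, 0.064, 0.003, 0.0]
contact_force: [1.2, -3.1, 12.6]
gripper_width: 64.6
grasp_force: 69.0
```

Request:
drive_tool(deltas=[[[0,0,0.2],[0,0,0]],[[0,0,0.1],[0,0,0]],[[0,0,0],[0,0,0]]])

```text
clock: 16.45
position: [554.1, 208.2, 163.2]
ee_rot: [0.998, 0.064, 0.003, 0.0]
contact_force: [-1.7, -2.9, 15.8]
gripper_width: 64.7
grasp_force: 69.4
```

Request:
drive_tool(deltas=[[[0,0,0.2],[0,0,0]],[[0,0,0.1],[0,0,0]],[[0,0,0],[0,0,0]]])

```text
clock: 16.75
position: [554.1, 208.3, 161.2]
ee_rot: [0.998, 0.064, 0.003, 0.0]
contact_force: [-2.7, -2.7, 19.0]
gripper_width: 64.5
grasp_force: 70.1
```

Request:
drive_tool(deltas=[[[0,0,0.15],[0,0,0]],[[0,0,0.1],[0,0,0]],[[0,0,0],[0,0,0]]])

```text
clock: 17.05
position: [554.2, 208.3, 160.9]
ee_rot: [0.998, 0.064, 0.004, 0.0]
contact_force: [-7.5, -3.9, 27.3]
gripper_width: 64.8
grasp_force: 71.0
```

Firm stop at TCP z≈161, the value expected with both joints home and the deck bottomed. Unloading, then releasing.

Request:
drive_tool(deltas=[[[0,0,-0.3],[0,0,0]],[[0,0,-0.3],[0,0,0]],[[0,0,-0.2],[0,0,0]],[[0,0,0],[0,0,0]],[[0,0,0],[0,0,0]]])

```text
clock: 17.55
position: [554.1, 208.2, 165.1]
ee_rot: [0.998, 0.064, 0.003, 0.0]
contact_force: [0.9, -2.9, 12.6]
gripper_width: 64.7
grasp_force: 69.1
```

Request:
drive_tool(deltas=[[[0,0,0],[0,0,0]],[[0,0,0],[0,0,0]],[[0,0,0],[0,0,0]],[[0,0,0],[0,0,0]]], claw=8)

```text
clock: 17.95
position: [551.3, 208.4, 160.9]
ee_rot: [0.998, 0.063, -0.001, 0.0]
contact_force: [-0.1, -0.0, 0.1]
gripper_width: 79.8
grasp_force: 0.0
```

Request:
drive_tool(deltas=[[[0,0,-3],[0,0,0]],[[0,0,-3.5],[0,0,0]],[[-1.5,0,-3],[0,0,0]],[[-4,0,0],[0,0,0]],[[-4,0,0],[0,0,0]],[[0,0,0],[0,0,0]],[[0,0,0],[0,0,0]]])

```text
clock: 18.65
position: [457.1, 196.6, 257.2]
ee_rot: [0.998, 0.064, 0.0, -0.0]
contact_force: [0.7, -1.0, -0.3]
gripper_width: 80.0
grasp_force: 0.0
```

```bash
python3 - <<'E'
from h import *
d=cam("wrist");delta([553.5,207.8,230],7.2)
for z in(198,202,206):hull(d,5,20,z)
for z in(172,175):hull(d,105,125,z)
E
```

```text
clock 18.7 pos [457.8 196.9 257. ] yaw 7.3 tilt [0.001 0.   ] shift cm [9.63 0.13 2.71] turn 0.1 w 79.8 F [0.  0.1 0.6]
198 [0, 0, 640, 400, 127364] [374.56 187.75 267.9 ] 0.048
202 [0, 0, 640, 400, 127364] [377.68 188.11 262.6 ] 0.047
206 [0, 0, 640, 400, 127364] [380.8  188.47 257.3 ] 0.046Traceback (most recent call last):
  File "<stdin>", line 4, in <module>
  File "h.py", line 39, in hull
    m=mask(d,h0,h1,110);b=max(blobs(m),key=lambda b:b[0][4])
                          ~~~^^^^^^^^^^^^^^^^^^^^^^^^^^^^^^^
ValueError: max() iterable argument is empty
```

```bash
cat >> h.py <<'E'
def hull2(d,h0,h1,sm,z,c,r0=33,w=45):
    p=proj(d,c)[0];m=mask(d,h0,h1,sm);V,U=np.indices(m.shape);m[np.hypot(U-p[0],V-p[1])>w*2.2]=0
    m=cv2.morphologyEx(m,cv2.MORPH_OPEN,np.ones((2,2)));b=max(blobs(m),key=lambda b:b[0][4])
    h=cv2.convexHull(np.argwhere(b[2])[:,::-1].astype(np.int32))[:,0];h=h[h[:,1]>1]
    for zz in np.atleast_1d(z):
        P=onplane(d,h,zz)[:,:2];f=least_squares(lambda c:np.hypot(*(P-c[:2]).T)-c[2],[*P.mean(0),33],loss="soft_l1",f_scale=.5);print(zz,p.round(),b[0],f.x.round(2),np.abs(f.fun).mean().round(3))
E
python3 - <<'E'
from h import *
d=cam("wrist");print(d["eye"]);hull2(d,4,17,200,(198,202,206),[554,207.5,202]);print([b[0] for b in blobs(mask(d,105,125,100),15)])
E
```

```text
[533.11152266 206.24529448 400.07311324]Traceback (most recent call last):
  File "<stdin>", line 2, in <module>
  File "h.py", line 44, in hull2
    m=cv2.morphologyEx(m,cv2.MORPH_OPEN,np.ones((2,2)));b=max(blobs(m),key=lambda b:b[0][4])
                                                          ~~~^^^^^^^^^^^^^^^^^^^^^^^^^^^^^^^
ValueError: max() iterable argument is empty
```

```bash
python3 - <<'E'
from h import *
d=cam("wrist");p=proj(d,[[554,207.5,202],[521,207.5,202],[554,175,202],[554,240,202]]);print(p.round())
h=cv2.cvtColor(d["img"],cv2.COLOR_RGB2HSV)
u=int(p[0,0])
for v in range(20,150,4): print(v,h[v,u].tolist(),end=" ")
t=cam("top");print(proj(t,[554,207,202]));s=cam("scene");q=proj(s,[554,207,202])[0];print(q)
m=mask(s,3,18,150);print([b[:2] for b in blobs(m,15) if np.hypot(b[1][0]-q[0],b[1][1]-q[1])<40])
m=mask(s,105,125,110);print([b[:2] for b in blobs(m,10) if np.hypot(b[1][0]-q[0],b[1][1]-q[1])<60])
E
```

```text
[[325.  63.]
 [318. 122.]
 [381.  71.]
 [268.  55.]]
20 [8, 21, 99] 24 [150, 5, 149] 28 [138, 7, 196] 32 [135, 8, 203] 36 [158, 7, 146] 40 [132, 7, 196] 44 [130, 8, 196] 48 [140, 5, 159] 52 [45, 4, 134] 56 [126, 7, 180] 60 [138, 6, 198] 64 [150, 3, 150] 68 [138, 7, 194] 72 [135, 5, 195] 76 [160, 5, 142] 80 [138, 7, 195] 84 [144, 9, 145] 88 [0, 7, 111] 92 [170, 12, 123] 96 [150, 7, 143] 100 [144, 9, 146] 104 [160, 6, 133] 108 [158, 7, 145] 112 [160, 5, 145] 116 [170, 14, 111] 120 [13, 151, 221] 124 [13, 153, 226] 128 [138, 7, 193] 132 [143, 5, 192] 136 [140, 4, 193] 140 [143, 5, 194] 144 [143, 5, 195] 148 [19, 10, 214] [[256.18848894 198.12585998]]
[399.46049921 195.35218329]
[([386, 187, 30, 20, 250], [400.7, 195.8])]
[([387, 209, 24, 8, 72], [398.3, 213.9])]
```

```bash
sed -i 's/m=mask(d,h0,h1,sm);V,U/m=mask(d,h0,h1,sm,150);V,U/' h.py; python3 - <<'E'
from h import *
d=cam("wrist");hull2(d,8,18,110,(196,199,202,205),[554,207.5,202])
# scene: vertical extent check of lip outlines against a closed stack (rim z 202, 172)
s=cam("scene");t=np.linspace(0,6.283,200)
for z0,h0,h1,sm in((202,3,18,150),(172,105,125,110)):
    q=proj(s,[554,207,z0])[0];b=min(blobs(mask(s,h0,h1,sm),10),key=lambda b:np.hypot(*(np.array(b[1])-q)));print(b[0])
    for z in(z0-4,z0,z0+4,z0+7):
        p=proj(s,np.c_[553.5+33*np.cos(t),207.5+33*np.sin(t),z+0*t]);print(z,p.min(0).round(1),p.max(0).round(1))
E
```

```text
196 [324.  63.] [267, 0, 117, 127, 2649] [552.64 206.9   34.02] 0.081
199 [324.  63.] [267, 0, 117, 127, 2649] [552.36 206.89  33.52] 0.08
202 [324.  63.] [267, 0, 117, 127, 2649] [552.08 206.87  33.02] 0.078
205 [324.  63.] [267, 0, 117, 127, 2649] [551.8  206.86  32.52] 0.077
[386, 187, 30, 20, 252]
198 [386.  188.6] [413.3 205. ]
202 [386.1 187.3] [413.5 203.7]
206 [386.2 186. ] [413.7 202.4]
209 [386.3 185.1] [413.8 201.4]
[387, 209, 24, 8, 72]
168 [385.1 198. ] [411.8 214.6]
172 [385.2 196.8] [412.  213.4]
176 [385.3 195.5] [412.2 212.1]
179 [385.4 194.6] [412.4 211.2]
```

The orange lip fits r=33.0 at z=202 (the home height) and is centred at (552,207). Now I'll press the rim with the fingertips to square and confirm it.

Request:
drive_tool(deltas=[[[4.75,0.1,0],[0,0,0]],[[4.75,0.1,0],[0,0,0]],[[0,0,2.5],[0,0,0]],[[0,0,1.7],[0,0,0]],[[0,0,0],[0,0,0]],[[0,0,0],[0,0,0]]], claw=5.6)

```text
clock: 19.6
position: [552.5, 206.5, 214.9]
ee_rot: [0.998, 0.063, -0.0, 0.0]
contact_force: [-0.5, -0.3, -0.3]
gripper_width: 56.0
grasp_force: 0.0
```

Request:
drive_tool(deltas=[[[0,0,0.5],[0,0,0]],[[0,0,0.5],[0,0,0]],[[0,0,0.2],[0,0,0]],[[0,0,0.2],[0,0,0]],[[0,0,0],[0,0,0]]])

```text
clock: 20.1
position: [551.9, 206.6, 200.7]
ee_rot: [0.998, 0.063, -0.0, 0.0]
contact_force: [-0.5, 0.9, 0.1]
gripper_width: 56.3
grasp_force: 0.0
```

Request:
drive_tool(deltas=[[[0,0,0.2],[0,0,0]],[[0,0,0.2],[0,0,0]],[[0,0,0.2],[0,0,0]],[[0,0,0],[0,0,0]]])

```text
clock: 20.5
position: [552.2, 206.8, 195.4]
ee_rot: [0.998, 0.064, 0.0, -0.0]
contact_force: [-1.9, 0.3, 4.5]
gripper_width: 56.2
grasp_force: 2.1
```

Request:
drive_tool(deltas=[[[0,0,0.2],[0,0,0]],[[0,0,0.2],[0,0,0]],[[0,0,0.2],[0,0,0]],[[0,0,0],[0,0,0]]])

```text
clock: 20.9
position: [552.3, 206.8, 191.2]
ee_rot: [0.998, 0.064, 0.001, -0.0]
contact_force: [-5.0, -0.6, 10.6]
gripper_width: 55.8
grasp_force: 5.7
```

Request:
drive_tool(deltas=[[[0,0,0.2],[0,0,0]],[[0,0,0.1],[0,0,0]],[[0,0,0],[0,0,0]]])

```text
clock: 21.2
position: [552.4, 206.8, 189.2]
ee_rot: [0.998, 0.064, 0.001, -0.0]
contact_force: [-5.6, 0.3, 14.6]
gripper_width: 56.0
grasp_force: 7.5
```

Request:
drive_tool(deltas=[[[0,0,0.1],[0,0,0]],[[0,0,0.1],[0,0,0]],[[0,0,0],[0,0,0]]])

```text
clock: 21.5
position: [552.4, 206.8, 187.9]
ee_rot: [0.998, 0.064, 0.002, -0.0]
contact_force: [-7.9, -0.3, 17.5]
gripper_width: 55.5
grasp_force: 8.6
```

Request:
drive_tool(deltas=[[[0,0,0.15],[0,0,0]],[[0,0,0.15],[0,0,0]],[[0,0,0],[0,0,0]]])

```text
clock: 21.8
position: [552.5, 206.8, 186.7]
ee_rot: [0.998, 0.064, 0.002, -0.0]
contact_force: [-9.6, -0.7, 24.2]
gripper_width: 56.2
grasp_force: 11.7
```

Request:
drive_tool(deltas=[[[0,0,0.15],[0,0,0]],[[0,0,0.1],[0,0,0]],[[0,0,0],[0,0,0]]])

```text
clock: 22.1
position: [552.7, 206.8, 186.5]
ee_rot: [0.998, 0.064, 0.003, -0.0]
contact_force: [-13.5, -1.4, 32.3]
gripper_width: 56.1
grasp_force: 16.0
```

Only deck spring travel, then a firm stop, so both joints were already home. One more push with the fingers turned 90° to square the other axis.

Request:
drive_tool(deltas=[[[0,0,-0.7],[0,0,0]],[[0,0,-1],[0,0,0]],[[0,0,-2],[0,0,0]],[[0,0,0],[0,0,-8.5]],[[0,0,0],[0,0,-8.5]],[[0,0,0],[0,0,-8.5]],[[0,0,0],[0,0,-8.5]],[[0,0,0],[0,0,-8.5]],[[0,0,0],[0,0,-8.5]],[[0,0,0],[0,0,-8.5]],[[0,0,0],[0,0,-8.5]],[[0,0,0],[0,0,-8.5]]])

```text
clock: 23.3
position: [551.9, 206.5, 214.5]
ee_rot: [0.743, 0.67, -0.001, -0.0]
contact_force: [-0.7, 0.5, -0.2]
gripper_width: 56.1
grasp_force: 0.0
```

Request:
drive_tool(deltas=[[[0,0,0],[0,0,-8.5]],[[0,0,0],[0,0,-5]],[[0,0,0],[0,0,0]],[[0,0,0],[0,0,0]]])

```text
clock: 23.7
position: [552.0, 206.5, 214.8]
ee_rot: [0.662, 0.75, -0.0, -0.0]
contact_force: [1.1, -0.6, 0.0]
gripper_width: 56.3
grasp_force: 0.0
```

```bash
python3 -c "
from h import *
delta([552.3,207,200],97.2)"
```

```text
clock 23.7 pos [552.  206.5 214.8] yaw 97.14 tilt [-0.001 -0.   ] shift cm [0.05 0.04 1.48] turn -0.06 w 56.3 F [ 1.1 -0.6  0. ]
```

Request:
drive_tool(deltas=[[[0,0.05,0.8],[0,0,0]],[[0,0,0.6],[0,0,0]],[[0,0,0.2],[0,0,0]],[[0,0,0.2],[0,0,0]],[[0,0,0.2],[0,0,0]],[[0,0,0.2],[0,0,0]],[[0,0,0.2],[0,0,0]],[[0,0,0],[0,0,0]]])

```text
clock: 24.5
position: [552.3, 206.5, 192.9]
ee_rot: [0.661, 0.751, -0.0, 0.0]
contact_force: [-4.6, -0.9, 9.1]
gripper_width: 55.9
grasp_force: 4.2
```

Request:
drive_tool(deltas=[[[0,0,0.2],[0,0,0]],[[0,0,0.1],[0,0,0]],[[0,0,0.1],[0,0,0]],[[0,0,0],[0,0,0]]])

```text
clock: 24.9
position: [552.3, 206.5, 190.3]
ee_rot: [0.661, 0.751, 0.0, 0.001]
contact_force: [-6.9, -1.2, 13.5]
gripper_width: 56.3
grasp_force: 6.6
```

Request:
drive_tool(deltas=[[[0,0,0.1],[0,0,0]],[[0,0,0.1],[0,0,0]],[[0,0,0],[0,0,0]]])

```text
clock: 25.2
position: [552.3, 206.5, 188.9]
ee_rot: [0.661, 0.751, 0.0, 0.001]
contact_force: [-7.0, -1.0, 15.6]
gripper_width: 56.0
grasp_force: 7.8
```

Request:
drive_tool(deltas=[[[0,0,0.15],[0,0,0]],[[0,0,0.15],[0,0,0]],[[0,0,0],[0,0,0]]])

```text
clock: 25.5
position: [552.4, 206.5, 186.9]
ee_rot: [0.66, 0.751, 0.001, 0.001]
contact_force: [-8.0, -0.4, 19.4]
gripper_width: 56.5
grasp_force: 9.6
```

Request:
drive_tool(deltas=[[[0,0,0.15],[0,0,0]],[[0,0,0.15],[0,0,0]],[[0,0,0],[0,0,0]]])

```text
clock: 25.8
position: [552.5, 206.5, 186.6]
ee_rot: [0.66, 0.751, 0.001, 0.001]
contact_force: [-12.9, -1.0, 29.1]
gripper_width: 55.9
grasp_force: 14.5
```

Same stop height on the other axis (186.6 vs 186.5), so the stack is square. Retreating for a final check.

Request:
drive_tool(deltas=[[[0,0,-0.7],[0,0,0]],[[0,0,-1],[0,0,0]],[[0,0,-3],[0,0,0]],[[0,0,-4.5],[0,0,0]],[[-4.5,0,0],[0,0,0]],[[-4.5,0,0],[0,0,0]],[[0,0,0],[0,0,0]],[[0,0,0],[0,0,0]]])

```text
clock: 26.6
position: [564.3, 116.6, 271.2]
ee_rot: [0.662, 0.75, 0.0, 0.0]
contact_force: [0.2, 0.3, -0.8]
gripper_width: 56.0
grasp_force: 0.0
```

```bash
python3 - <<'E'
from h import *
d=cam("wrist");delta([552,207,200],97.2);hull2(d,8,18,110,(199,202,205),[552.5,207,202])
hull2(d,100,125,110,(172,),[552.5,207,172])
s=cam("scene")
for z0,h0,h1,sm in((202,3,18,150),(172,105,125,110)):
    q=proj(s,[554,207,z0])[0];print(min(blobs(mask(s,h0,h1,sm),10),key=lambda b:np.hypot(*(np.array(b[1])-q)))[0])
# dial pointer direction: bright pixels on the dark knob top
t=onplane(d,proj(d,[[541,24,131]]),131);p=proj(d,[[541,24,131]])[0];print("dial px",p)
E
```

```text
clock 26.65 pos [564.1 117.4 271. ] yaw 97.22 tilt [0. 0.] shift cm [ 9.04 -0.08  7.11] turn 0.02 w 55.8 F [0.1 0.2 0.7]
199 [320.  72.] [268, 12, 109, 116, 2022] [553.36 207.11  33.45] 0.073
202 [320.  72.] [268, 12, 109, 116, 2022] [553.39 206.88  32.99] 0.072
205 [320.  72.] [268, 12, 109, 116, 2022] [553.42 206.66  32.52] 0.071Traceback (most recent call last):
  File "<stdin>", line 3, in <module>
  File "h.py", line 44, in hull2
    m=cv2.morphologyEx(m,cv2.MORPH_OPEN,np.ones((2,2)));b=max(blobs(m),key=lambda b:b[0][4])
                                                          ~~~^^^^^^^^^^^^^^^^^^^^^^^^^^^^^^^
ValueError: max() iterable argument is empty
```

The rim is at its home height of 202 mm (r=33.0), and the blue lip is fully covered from above. The dial hasn't been touched since its check. Handing in.

```bash
python3 -c "
from h import *
print(arm.job_done())"
```

```text
the job is handed in; nothing more can be done
None
```

I handed the job in at about 27 s of the 61 s allowed; the hand-in call gave no verdict. By the push forces and rim height, the orange and blue sieves are pushed fully home and square, and the dial pointer is at the red tick. I touched nothing else on the bench, and the highest push force I read was 32 N.

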